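# Put the strop paddle away in its dust case

## Robot

A 6-joint arm with a two-finger parallel gripper is mounted at the origin on the work surface. World frame = base frame: x ahead of the robot, y to its left, z up, the work surface at z = 0. Lengths are in mm, angles in degrees, forces in N, time in s.
With the tool pointing down it reaches from about 300 to 850 mm from the base axis. Payload 4.2 kg.
Tool frame: the origin (TCP) lies on the centre line of the jaws, within the pads' length; the fingertips stand 14 mm ahead of it and the grasp point (between the pads) lies 5 mm behind it; z points along the fingers, y is the direction in which the jaws open and shut (so a half turn about z gives the same grasp; the last joint's range is limited). The gripper opens to 91 mm and grips with 3 to 60 N. Pads are 32 mm wide; open, the fingers measure 118 mm over their backs; the gripper's body (76 mm by 178 mm) begins 60 mm behind the grasp point.
Start: joints at [-75.172, 18.312, 89.639, -0, 72.044, -1.146], TCP at [158.244, -552.813, 206.876] pointing down, gripper open.
Joint ranges: [-177.97, 177.97], [-48.28, 115.42], [12.27, 149.76], [-77.06, 257.06], [2.81, 150.46], [-146.56, 146.56]. Speed limits (degrees/s): [147.25, 147.25, 180, 180, 180, 180].

## Interface

Orientations are given as [roll, pitch, yaw] about the fixed x, y, z axes, in that order (R = Rz(yaw) Ry(pitch) Rx(roll)).
In Python, from workcell import env gives the robot as it stands.
- The arm moves only by the tool play_rows, never from a script. Its argument "increments" is a list of rows, each a list of 5 numbers: the shift along the world's x, y, z in mm, then the turn about the world's z in degrees, then the closure, from 0 (fully open) to 1 (shut). In form: [[x, y, z, yaw, fingers], ...]. A call has 1 to 20 rows; each row shifts and turns the commanded pose from where the row before left it; what a row does not reach is not made up. A row lasts 1/8 s, in which the tool goes at most 62.5 mm and 10.7 degrees, less where a joint would pass 70% of its speed; a pose out of reach is approached as far as the arm can. A call is refused whole if a number of a shift passes 62.5 or a number of a turn 10.7, either way. A call with a gripper value outside its range is refused whole. The fingers move at their own pace and stop on an object; "newtons" is the grip in N (left out, the last holds). Time passes only in rows, so rows that do not move let the fingers close. It gives the time, the measured TCP pose, the force and the opening at its end, in the units of the state.
- env.state(): the state, without advancing time (a new reading comes with each control period).
- env.grab_frame(name): name is "side" or "top" or "wrist"; returns the picture (480x640x3 uint8, red, green, blue); there is no depth.
- env.calibration(name): a dict with "fx", "fy", "cx", "cy" (pixels), "R" (3x3) and "t" (3): a world point X has camera coordinates R X + t; the wrist camera has in their place "hand_eye" (4x4, takes a point from camera to tool coordinates, whose origin is the TCP and whose axes are the flange's). Camera axes: x right, y down, z forward; pixel columns grow to the right and rows downward; lengths in mm; the calibration is good to about 2 mm. A picture is of the moment at which its call begins: read the wrist's pose just before it. calibration takes no time and is no camera call.
- env.job_done(): hands the job in, once; it reports no verdict.
The state is a dict: "time_s": time; "qpos": joint angles; "qvel": joint speeds; "effort": joint torques, N m; "ee_pos": TCP position; "ee_rot": TCP orientation; "force": force on the tool from outside, world axes, zero at the start; "torque": the same for the moment, N m; "gripper_width": finger opening in mm.
Only numpy, scipy, OpenCV 4.12 (cv2) and the standard library are available. Lean on these libraries where they do the work, as an engineer would, in place of code of your own. Each camera call takes 0.05 s, during which the arm holds its last target.

## Task

Draw the strop paddle out from under the low shelf and lay it down flat on the open bench, clear of the shelf and let go. Then take it again and slide it blade first into the dust case until it is fully home, and leave it there. Leave the other things on the bench where they are.

Things in the scene. Friction and masses are not known exactly. Their poses are not given: they have to be found in the camera images.
- paddle_blade (a point): centre of the blade of the strop paddle: flat rigid bar, 18 mm thick and 212 mm long. Blade 112 mm long and 44 mm wide, pale wood with tan leather on both flats; handle 100 mm long and 26 mm wide, dark wood with a brass pin near the butt. It lies flat on the bench, 84 to 168 g. +x runs along it from handle to blade tip, y across its width, z up. This point is half-way up (9 mm over the bench), 56 mm from the tip
- paddle_handle (a point): centre of the paddle's handle, half-way up: 106 mm behind paddle_blade along the paddle and 50 mm behind the shoulder where the blade begins; same axes
- paddle_tip (a point): centre of the end face of the blade, 56 mm ahead of paddle_blade; same axes
- paddle: the paddle as a whole; its origin is half-way up at the shoulder between blade and handle; same axes
- case: dark wooden dust case fixed flat to the bench, open at one end. Origin on the bench in the middle of its mouth; +x points inward along it, y across, z up. Inside 47 mm wide, 21 mm high and 112 mm deep (as the blade is long); its floor is the bench itself. Walls 6 mm; outside 59 mm wide, 27 mm high, 119 mm long. A 16 mm slot along the roof shows the blade
- case_mouth (a point): middle of the case's mouth opening, 10 mm over the bench, axes as the case. Brass lips stand out about 20 mm before this mouth and flare outward 10 mm to both sides and 8 mm up, to guide the blade in; so the lips reach to x = -20 mm
- riser: low plywood shelf fixed on the bench. Origin on the bench under the middle of its front edge; +x points in under the shelf (away from the robot), y along its front edge. Board 280 mm wide, 170 mm deep, underside 42 mm and top 54 mm over the bench; legs 14 mm thick at y = -132 and +132 mm. A jar and a bottle up to 146 mm over the bench stand fixed 95 mm or more behind its front edge. At the start the paddle's handle is under it and its blade sticks out in front
- tape_roll: roll of pale paper tape lying flat, 90 mm across, 22 mm tall; origin at the middle of its underside; not to be moved
- rivet_bowl: white bowl, 90 mm across, 35 mm tall; origin at the middle of its underside; not to be moved
- mallet: wooden mallet lying on the bench, 250 mm long along its x, head 85 mm wide and 48 mm tall reaching from x = 40 to 100 mm, handle 22 mm thick from x = -150 to 40 mm; origin on the bench under the handle; not to be moved
- wax_puck: yellow wax puck, 40 mm across, 22 mm tall; origin at the middle of its underside; not to be moved
- cork_block: cork block 75 x 40 x 30 mm; origin at the middle of its underside; not to be moved
- awl: awl lying on the bench along its x, wooden grip from x = -72 to 2 mm, steel shank to x = 72 mm, 22 mm tall; origin on the bench near the middle; not to be moved
There are look-alikes about, which are no part of the job. There is more than one size of the paddle; the job needs the larger.

How it is judged:
By the outcome, as a careful person would: the job done as asked, in the order asked, and still so for the second after the job is handed in, with the robot touching nothing.
It also fails if it takes over 58 s, if anything falls off the work surface, if the arm or the gripper's body presses on something with over 40 N, if the wrist force passes 120 N, or if a joint passes its speed limit or range.

## Working session

There is one attempt and no reset: what is moved stays moved. The work goes in short steps, Python scripts to look and compute and a tool call to move; the robot and the scene stay as the last step left them, time stands still between calls to the robot, and variables do not carry over. Pictures are saved under pics/ and viewed, and the job is handed in when it is done.

Besides the shell and the picture viewer there is one more tool, called after "Call:" as a command line: name --pt "numbers of a row" for each row, then --argument value for the rest. play_rows: Moves the arm, as the interface text tells. Its arguments: {"type":"object","properties":{"increments":{"type":"array"},"newtons":{"type":"number"}},"required":["increments"]}

```bash
ls; mkdir -p pics
python3 - <<'E'
from workcell import env
import cv2
for n in ("top","side","wrist"):
    if n=="wrist": print(env.state())
    im=env.grab_frame(n); cv2.imwrite(f"pics/{n}0.png",im[:,:,::-1])
    print(n,env.calibration(n))
E
```

```text
pics
top {'fx': 542.6953125473077, 'fy': 542.6953125473077, 'cx': 320.7806048660527, 'cy': 230.0767119105169, 'R': array([[-0.01352016, -0.99982221, -0.01314353],
       [-0.98887917,  0.01531685, -0.14793036],
       [ 0.14810538,  0.01099732, -0.98891044]]), 't': array([   5.47753312,  521.38108983, 1137.52268871])}
side {'fx': 579.0965037518918, 'fy': 579.0965037518918, 'cx': 324.099487275853, 'cy': 241.56702208105403, 'R': array([[-0.95554079, -0.29485032, -0.00225382],
       [-0.14793808,  0.48601666, -0.86133741],
       [ 0.255061  , -0.82270961, -0.50802833]]), 't': array([ 514.474781  ,  114.44047747, 1055.61579908])}
{'time_s': 0.1, 'qpos': array([-7.51719495e+01,  1.83476689e+01,  8.96985717e+01, -2.72991486e-04,
        7.20416468e+01, -1.14490539e+00]), 'qvel': array([ 0.06777598, -0.0898299 , -0.13148574,  0.05310993, -0.06722257,
        0.03014924]), 'effort': array([-4.62465669e-04, -4.13334417e+01, -2.32510632e+01,  7.28535606e-02,
        4.21244034e-02, -4.65922597e-05]), 'ee_pos': array([ 158.12624404, -552.36961395,  206.11316217]), 'ee_rot': array([-1.79912125e+02, -1.49657059e-03,  1.59730391e+01]), 'force': array([ 0.3057793 ,  0.22349563, -0.44856614]), 'torque': array([ 0.00225704,  0.00867918, -0.01549763]), 'gripper_width': 91.21426957243672}
wrist {'fx': 391.1818060776341, 'fy': 391.1818060776341, 'cx': 319.30153815005394, 'cy': 239.25744445499848, 'hand_eye': array([[ 8.19372500e-05, -9.68417326e-01, -2.49334867e-01,
         6.98022385e+01],
       [ 9.99999533e-01, -1.60712615e-04,  9.52831407e-04,
        -7.39356774e-01],
       [-9.62809702e-04, -2.49334829e-01,  9.68416861e-01,
        -1.79156243e+02],
       [ 0.00000000e+00,  0.00000000e+00,  0.00000000e+00,
         1.00000000e+00]])}
```

View pics/top0.png

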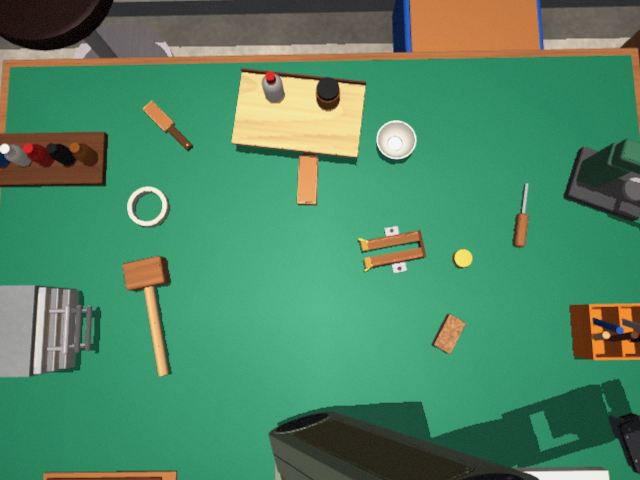

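View pics/side0.png

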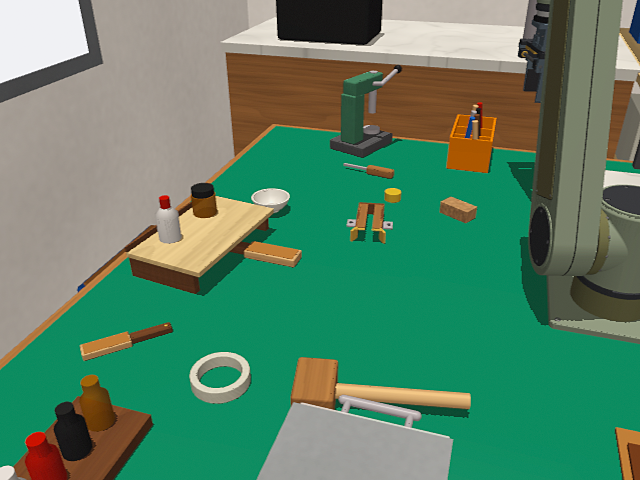

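View pics/wrist0.png

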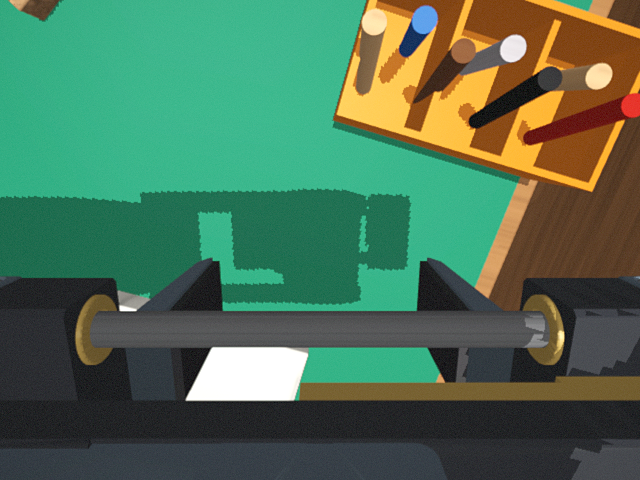

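```bash
cat > h.py <<'E'
import numpy as np,cv2
from workcell import env
def ray(n,px):
    c=env.calibration(n); R=np.array(c['R']);t=np.array(c['t'])
    d=R.T@np.array([(px[0]-c['cx'])/c['fx'],(px[1]-c['cy'])/c['fy'],1.]); return -R.T@t,d
def cast(n,px,z):
    o,d=ray(n,px); return o+d*(z-o[2])/d[2]
def proj(n,X):
    c=env.calibration(n); p=np.array(c['R'])@np.array(X,float)+np.array(c['t']); return np.array([c['fx']*p[0]/p[2]+c['cx'],c['fy']*p[1]/p[2]+c['cy']])
from scipy.spatial.transform import Rotation as Ro
def wpose(st):
    T=np.eye(4);T[:3,:3]=Ro.from_euler('xyz',st['ee_rot'],degrees=True).as_matrix();T[:3,3]=st['ee_pos'];return T
def wcast(st,px,z):
    c=env.calibration('wrist');M=wpose(st)@np.array(c['hand_eye'])
    d=M[:3,:3]@np.array([(px[0]-c['cx'])/c['fx'],(px[1]-c['cy'])/c['fy'],1.]);o=M[:3,3];return o+d*(z-o[2])/d[2]
E
python3 - <<'E'
import cv2
a=cv2.imread('pics/top0.png')
cv2.imwrite('pics/top0a.png',cv2.resize(a[140:290,280:480],None,fx=4,fy=4,interpolation=cv2.INTER_CUBIC))
a=cv2.imread('pics/side0.png')
cv2.imwrite('pics/side0a.png',cv2.resize(a[180:300,220:420],None,fx=4,fy=4,interpolation=cv2.INTER_CUBIC))
E
```

```text
(no output)
```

View pics/top0a.png

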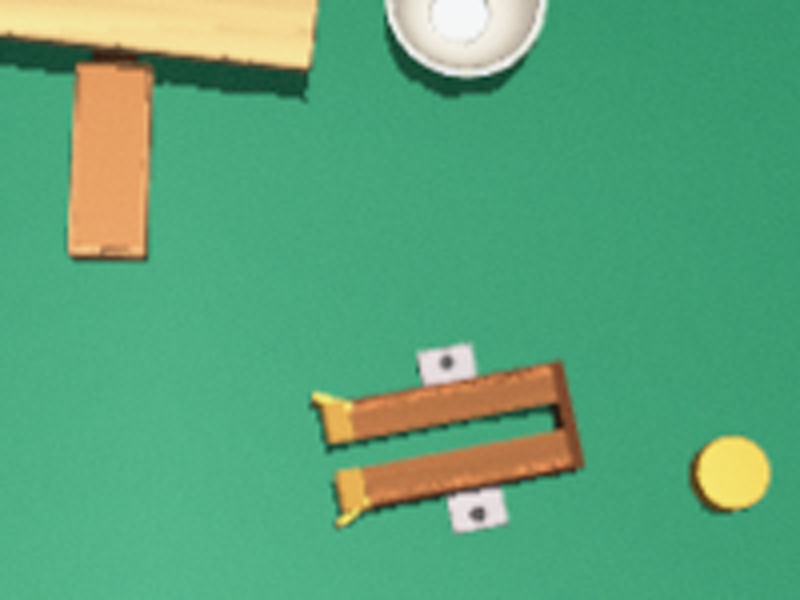

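View pics/side0a.png

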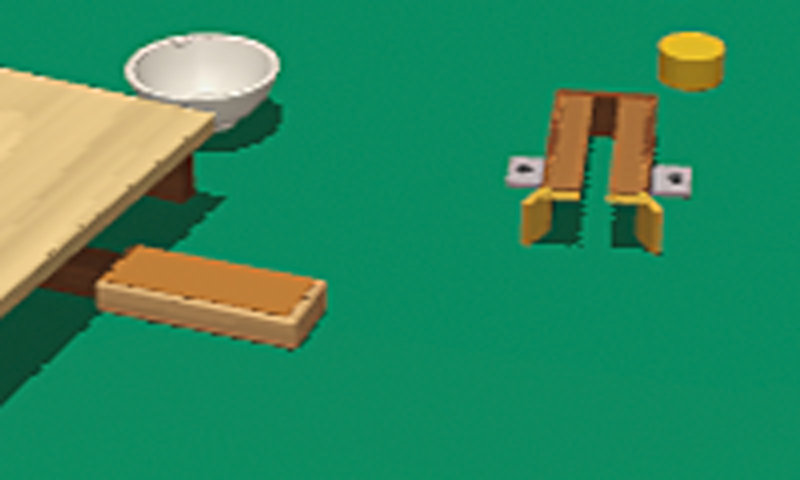

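Run:
```python
from h import *
a=cv2.imread('pics/top0.png')
hsv=cv2.cvtColor(a,cv2.COLOR_BGR2HSV)
m=((hsv[...,0]<30)&(hsv[...,1]>60)).astype(np.uint8)*255
# blade
r=m.copy(); mm=np.zeros_like(m); mm[159:212,285:330]=m[159:212,285:330]
cs=max(cv2.findContours(mm,0,1)[0],key=cv2.contourArea); rc=cv2.minAreaRect(cs)
for p in cv2.boxPoints(rc): print('bladecorner',p.round(1),cast('top',p,18).round(1))
# small
mm=np.zeros_like(m); mm[95:155,135:200]=m[95:155,135:200]
cs=max(cv2.findContours(mm,0,1)[0],key=cv2.contourArea); rc=cv2.minAreaRect(cs)
for p in cv2.boxPoints(rc): print('other',p.round(1),cast('top',p,18).round(1))
mm=np.zeros_like(m); mm[225:278,350:430]=m[225:278,350:430]
cs=[c for c in cv2.findContours(mm,0,1)[0] if cv2.contourArea(c)>30]
for c in cs:
    for p in cv2.approxPolyDP(c,1.2,True)[:,0]: print('case',p,cast('top',p,27).round(1))
for n,p,z in (('riserL',(242,70),54),('riser FL',(234,149),54),('riserFR',(357,158),54),('riser BR',(365,82),54),('tape',(147,207),22),('bowl',(396,140),35),('puck',(463,258),22),('cork',(450,333),30),('mallet',(145,273),48)): print(n,cast('top',p,z).round())
```

```text
bladecorner [296.4 203.9] [584.2  51.5  18. ]
bladecorner [298.3 158.2] [689.   46.5  18. ]
bladecorner [318. 159.] [686.3   2.1  18. ]
bladecorner [316.1 204.7] [581.7   7.7  18. ]
other [141.5 108.5] [812.8 405.5  18. ]
other [150.5  99.5] [834.1 385.5  18. ]
other [194. 143.] [728.6 283.   18. ]
other [185. 152.] [707.9 302.9  18. ]
case [420 231] [ 517.8 -218.6   27. ]
case [370 240] [ 499.6 -109.    27. ]
case [358 239] [502.2 -82.9  27. ]
case [362 250] [478. -91.  27.]
case [415 240] [ 498.1 -206.9   27. ]
case [419 243] [ 491.4 -215.3   27. ]
case [419 247] [ 482.7 -215.    27. ]
case [415 249] [ 478.4 -206.1   27. ]
case [364 258] [460.4 -94.9  27. ]
case [366 268] [438.7 -98.7  27. ]
case [364 271] [432.2 -94.2  27. ]
case [369 267] [ 440.7 -105.3   27. ]
case [425 256] [ 462.8 -227.2   27. ]
riserL [885. 170.  54.]
riser FL [702. 186.  54.]
riserFR [677. -83.  54.]
riser BR [ 851. -105.   54.]
tape [582. 384.  22.]
bowl [ 722. -172.   35.]
puck [ 458. -310.   22.]
cork [ 298. -273.   30.]
mallet [433. 374.  48.]
```

Call:
play_rows --pt "33 41.5 0 -1.4 0" --pt "33 41.5 0 -1.4 0" --pt "33 41.5 0 -1.4 0" --pt "33 41.5 0 -1.4 0" --pt "33 41.5 0 -1.4 0" --pt "33 41.5 0 -1.4 0" --pt "33 41.5 0 -1.4 0" --pt "33 41.5 0 -1.4 0" --pt "33 41.5 0 -1.4 0" --pt "33 41.5 0 -1.4 0" --pt "33 41.5 -10 -1.4 0" --pt "33 41.5 -10 -1.4 0" --pt "33 41 -10 -1.4 0" --pt "31 41 -10 -1.0 0" --pt "0 0 0 0 0"

```text
time_s: 2.02
ee_pos: [619.1, 29.9, 164.9]
ee_rot: [-180.0, 0.1, -3.0]
force: [-0.4, -0.1, 0.4]
gripper_width: 91.4
```

Run:
```python
from h import *
st=env.state();print(st['time_s'],st['ee_pos'],st['ee_rot'],st['qpos'])
im=env.grab_frame('wrist')[:,:,::-1];cv2.imwrite('pics/w1.png',im)
im=env.grab_frame('top')[:,:,::-1];cv2.imwrite('pics/top1.png',im)
```

```text
2.025 [619.06293329  29.93057985 164.93789388] [-1.79983788e+02  1.27495626e-01 -3.00330912e+00] [1.69011295e+00 2.39624109e+01 8.71022898e+01 2.84695131e-02
 6.90610432e+01 9.46832367e+01]
```

View pics/w1.png

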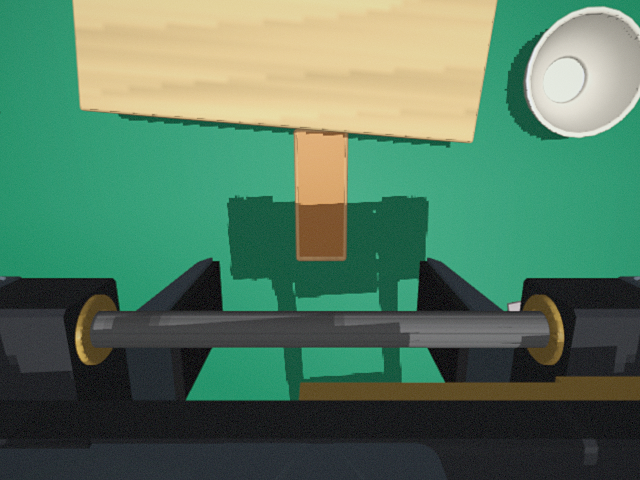

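Run:
```python
from h import *
st=env.state()
for p in ((295,135),(347.5,135),(347,261),(297,261)): print(wcast(st,p,18).round(1))
for p in ((81,109),(472,142)): print('riser',wcast(st,p,54).round(1))
```

```text
[690.9  43.1  18. ]
[688.5   0.7  18. ]
[581.8   5.1  18. ]
[584.3  48.8  18. ]
riser [716.6 190.8  54. ]
riser [678.6 -86.5  54. ]
```

Call:
play_rows --pt "-7 -3.5 -30 0 0" --pt "0 0 -40 0 0" --pt "0 0 -40 0 0" --pt "0 0 -25 0 0" --pt "0 0 -10 0 0" --pt "0 0 0 0 0"

```text
time_s: 2.88
ee_pos: [611.0, 22.9, 22.2]
ee_rot: [180.0, 0.0, -3.3]
force: [-0.8, 0.2, 0.1]
gripper_width: 91.3
```

Call:
play_rows --pt "0 3 -5 0 0" --pt "0 0 0 0 0.3" --pt "0 0 0 0 0.7" --pt "0 0 0 0 1" --pt "0 0 0 0 1" --pt "0 0 0 0 1" --pt "0 0 0 0 1" --pt "0 0 0 0 1" --newtons 25

```text
time_s: 3.88
ee_pos: [611.3, 26.7, 16.9]
ee_rot: [180.0, 0.0, -3.2]
force: [-0.3, -0.2, -0.2]
gripper_width: 24.3
```

Run:
```python
from h import *
st=env.state();print(st['time_s'],st['gripper_width'])
im=env.grab_frame('wrist')[:,:,::-1];cv2.imwrite('pics/w2.png',im)
a=env.grab_frame('side')[:,:,::-1];cv2.imwrite('pics/s2.png',cv2.resize(a[150:330,180:420],None,fx=3,fy=3,interpolation=cv2.INTER_CUBIC))
```

```text
3.875 24.255427107324184
```

View pics/w2.png

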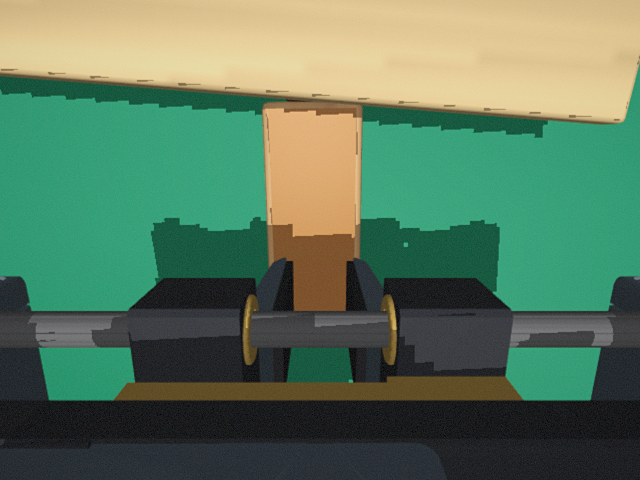

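View pics/s2.png

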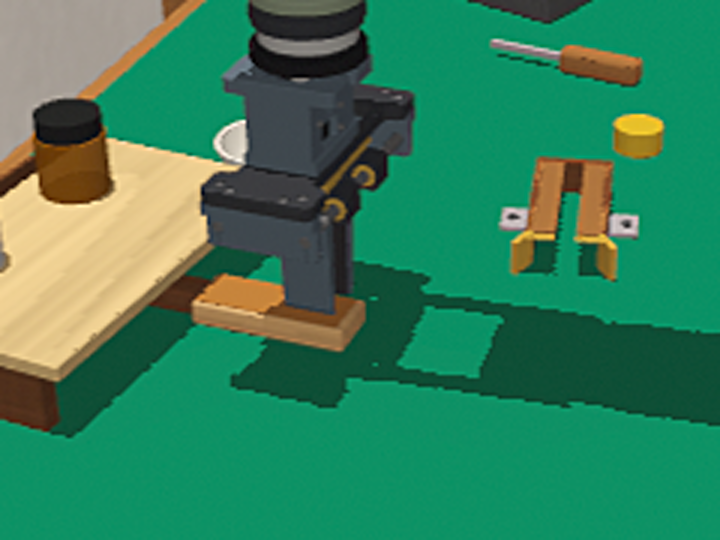

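Run:
```python
from h import *
st=env.state();print(st['force'],st['ee_pos'],st['gripper_width'])
for z in (3,10,18,25,35):
  print(z,[((proj('side',(x,y,z))-[180,150])*3).round() for x,y in((595,52),(627,52),(595,39),(627,39))])
print([((proj('side',(x,y,z))-[180,150])*3).round() for x,y,z in((584,49,18),(582,5,18),(690,43,18),(584,49,0))])
```

```text
[0.33758895 0.20940732 0.18218954] [611.23930224  26.69829654  16.86889018] 15.701627709378219
3 [array([329., 348.]), array([284., 341.]), array([335., 338.]), array([291., 331.])]
10 [array([328., 339.]), array([284., 332.]), array([335., 329.]), array([291., 322.])]
18 [array([328., 329.]), array([283., 322.]), array([335., 319.]), array([290., 312.])]
25 [array([328., 320.]), array([282., 313.]), array([334., 310.]), array([290., 303.])]
35 [array([327., 307.]), array([282., 300.]), array([334., 298.]), array([289., 290.])]
[array([345., 329.]), array([369., 297.]), array([202., 301.]), array([346., 352.])]
```

Run:
```python
from h import *
st=env.state();print(st['force'],st['ee_pos'],st['gripper_width'])
a=env.grab_frame('side')[:,:,::-1];cv2.imwrite('pics/s3.png',cv2.resize(a[200:280,230:320],None,fx=7,fy=7,interpolation=cv2.INTER_NEAREST))
a=env.grab_frame('top')[:,:,::-1];cv2.imwrite('pics/t3.png',a)
print(env.state()['gripper_width'])
```

```text
[0.33758895 0.20940732 0.18218954] [611.23930224  26.69829654  16.86889018] 15.701627709378219
8.160262473899214
```

View pics/s3.png

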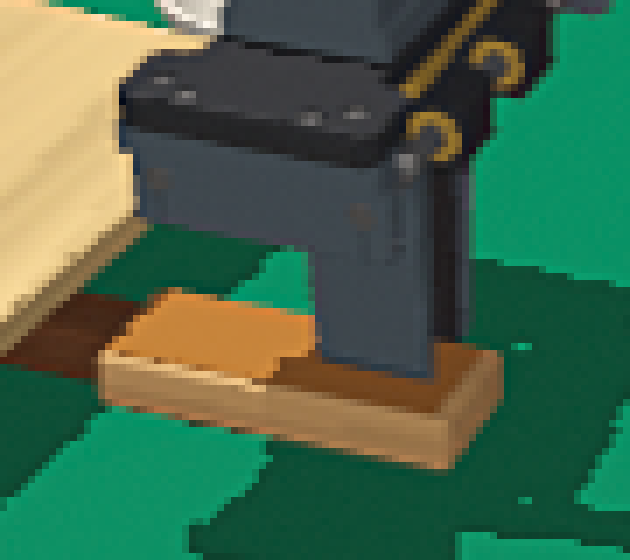

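View pics/t3.png

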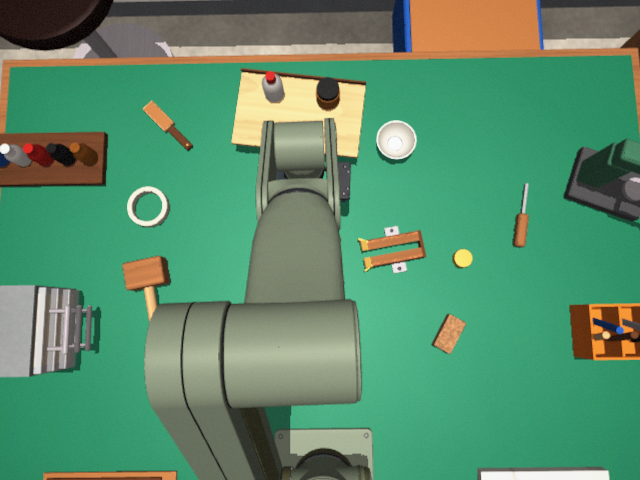

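Run:
```python
from h import *
for px,x in (((276,251.4),627),((292,254),595)):
    o,d=ray('side',px); s=(x-o[0])/d[0]; print('x plane',(o+d*s).round(1))
    for y in (38,42,46,50):
        s=(y-o[1])/d[1]; print((o+d*s).round(1))
print(env.state()['gripper_width'])
```

```text
x plane [627.   41.8  25.7]
[628.6  38.   23.2]
[626.9  42.   25.9]
[625.2  46.   28.5]
[623.5  50.   31.2]
x plane [595.   35.8  21.8]
[594.2  38.   23.2]
[592.6  42.   25.9]
[591.1  46.   28.5]
[589.6  50.   31.2]
8.160262473899214
```

Run:
```python
from h import *
for px in ((250,230.7),(274,235.5)):
    o,d=ray('side',px)
    for y in (40,46):
        s=(y-o[1])/d[1]; print((o+d*s).round(1))
```

```text
[681.8  40.   63.7]
[679.   46.   67.4]
[630.3  40.   61.2]
[627.7  46.   64.9]
```

Call:
play_rows --pt "0 0 20 0 0" --pt "0 0 15 0 0" --pt "0 0 0 0 0" --pt "0 0 0 0 0" --pt "0 0 0 0 0" --pt "0 0 0 0 0" --pt "0 0 0 0 0" --pt "0 0 0 0 0" --pt "0 0 0 0 0"

```text
time_s: 5.2
ee_pos: [611.2, 26.7, 51.8]
ee_rot: [180.0, 0.0, -3.2]
force: [0.3, 0.1, 0.1]
gripper_width: 90.7
```

Call:
play_rows --pt "-11 0.5 0 0 0" --pt "0 0 -25 0 0" --pt "0 0 -20 0 0" --pt "0 0 -5 0 0" --pt "0 0 0 0 0"

```text
time_s: 5.82
ee_pos: [600.0, 27.2, 2.0]
ee_rot: [180.0, 0.0, -3.2]
force: [0.5, -0.8, -0.4]
gripper_width: 91.2
```

Run:
```python
from h import *
st=env.state();print(st['force'],st['ee_pos'],st['gripper_width'])
a=env.grab_frame('side')[:,:,::-1];cv2.imwrite('pics/s4.png',cv2.resize(a[200:290,220:330],None,fx=7,fy=6,interpolation=cv2.INTER_NEAREST))
```

```text
[ 0.46470346 -0.84989676 -0.36571935] [600.02562831  27.21897457   2.00816536] 91.18552169817434
```

View pics/s4.png

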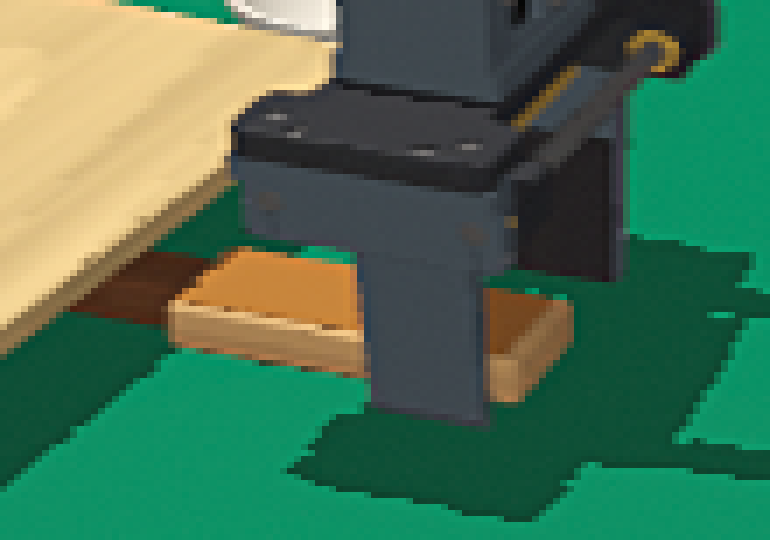

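Run:
```python
from h import *
for px,x in (((273.1,267.8),616),((290,270.8),584)):
    o,d=ray('side',px); s=(x-o[0])/d[0]; print('x plane',(o+d*s).round(1))
    for y in (80,86):
        s=(y-o[1])/d[1]; print((o+d*s).round(1))
```

```text
x plane [616.   86.8  16.5]
[618.9  80.   11.7]
[616.4  86.   15.9]
x plane [584.   78.7  10.5]
[583.5  80.   11.4]
[581.2  86.   15.6]
```

Call:
play_rows --pt "0 0 -3 0 0" --pt "0 0 -3 0 0" --pt "0 0 -1 0 0" --pt "0 0 0 0 0"

```text
time_s: 6.38
ee_pos: [600.2, 27.2, -5.2]
ee_rot: [180.0, 0.0, -3.2]
force: [0.5, 0.6, -0.5]
gripper_width: 91.4
```

Run:
```python
from h import *
st=env.state();print(st['force'],st['ee_pos'],st['gripper_width'])
a=env.grab_frame('side')[:,:,::-1];cv2.imwrite('pics/s5.png',cv2.resize(a[200:290,220:330],None,fx=7,fy=6,interpolation=cv2.INTER_NEAREST))
```

```text
[ 0.45334311  0.62838426 -0.52245614] [600.21934722  27.19411845  -5.18278362] 91.40183567848138
```

View pics/s5.png

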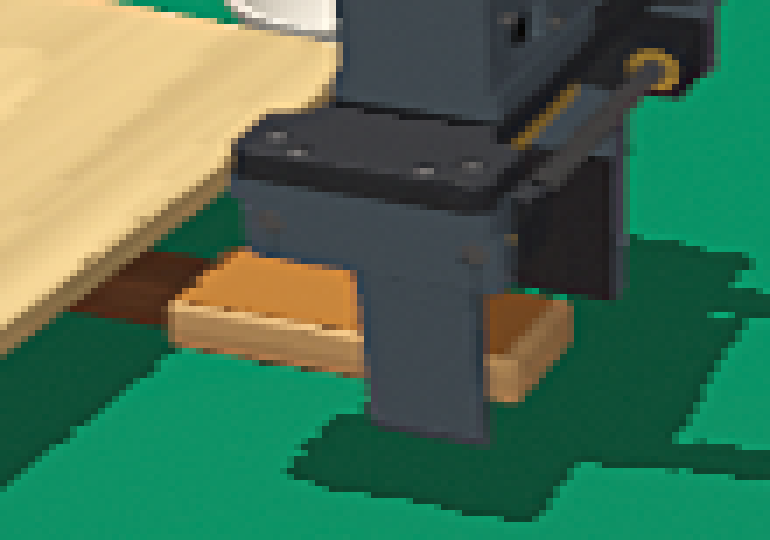

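Call:
play_rows --pt "0 0 -1.5 0 1" --pt "0 0 0 0 1" --pt "0 0 0 0 1" --pt "0 0 0 0 1" --pt "0 0 0 0 1" --pt "0 0 0 0 1" --pt "0 0 0 0 1" --pt "0 0 0 0 1" --newtons 25

```text
time_s: 7.42
ee_pos: [600.2, 27.3, -6.6]
ee_rot: [180.0, 0.0, -3.2]
force: [-0.6, 1.8, -0.2]
gripper_width: 44.0
```

Call:
play_rows --pt "0 0 1.5 0 1" --pt "-10 0.5 0 0 1" --pt "-18 0.9 0 0 1" --pt "-18 0.9 0 0 1" --pt "-18 0.9 0 0 1" --pt "-18 0.9 0 0 1" --pt "-18 0.9 0 0 1" --pt "-18 0.9 0 0 1" --pt "-18 0.9 0 0 1" --pt "-14 0.5 0 0 1" --pt "0 0 0 0 1"

```text
time_s: 8.8
ee_pos: [448.9, 34.5, -5.1]
ee_rot: [180.0, 0.1, -3.2]
force: [0.9, 0.3, 0.0]
gripper_width: 44.0
```

Run:
```python
from h import *
st=env.state();print(st['force'],st['ee_pos'],st['gripper_width'])
a=env.grab_frame('side')[:,:,::-1];cv2.imwrite('pics/s6.png',a)
```

```text
[0.92168962 0.30348072 0.01389437] [448.8875972   34.4617136   -5.10509047] 43.99809455221463
```

View pics/s6.png

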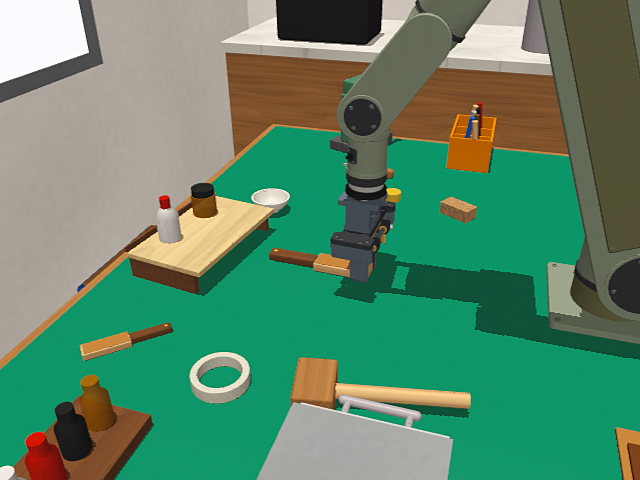

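Call:
play_rows --pt "0 -1 15 0 1" --pt "0 -2 10 5 1" --pt "0 -2 0 10 1" --pt "0 -3 0 10 1" --pt "0 -3 0 10 1" --pt "0 -3 0 10 1" --pt "0 -3 0 10 1" --pt "0 -3 0 10 1" --pt "0 -3 0 10 1" --pt "0 -2 0 10 1" --pt "0 0 0 10 1" --pt "0 0 0 10 1" --pt "0 0 0 7.8 1" --pt "0 0 0 0 1" --pt "0 0 -12 0 1" --pt "0 0 -10 0 1" --pt "0 0 -3.5 0 1" --pt "0 0 0 0 1" --pt "0 0 0 0 1"

```text
time_s: 11.22
ee_pos: [450.4, 9.5, -5.6]
ee_rot: [180.0, 0.0, 109.6]
force: [0.5, -0.7, -1.1]
gripper_width: 43.9
```

Call:
play_rows --pt "0 0 3 0 1" --pt "0 0 0 -5 1" --pt "0 0 0 -5 1" --pt "0 0 0 0 1" --pt "0 0 -3 0 1" --pt "0 0 -0.5 0 1" --pt "0 0 0 0 0.8" --pt "0 0 0 0 0.5" --pt "0 0 0 0 0.2" --pt "0 0 0 0 0" --pt "0 0 0 0 0" --pt "0 0 0 0 0" --pt "0 0 0 0 0"

```text
time_s: 12.85
ee_pos: [450.2, 9.5, -6.1]
ee_rot: [180.0, 0.0, 99.6]
force: [0.1, 0.1, -0.9]
gripper_width: 90.4
```

Now up and over the case for a look.

Call:
play_rows --pt "0 0 30 0 0" --pt "0 0 50 0 0" --pt "0 0 50 0 0" --pt "0 -30 45 0 0" --pt "2 -50 20 0 0" --pt "2 -50 10 0 0" --pt "2 -50 0 0 0" --pt "0 0 0 0 0" --pt "0 0 0 0 0"

```text
time_s: 13.98
ee_pos: [455.8, -170.0, 198.5]
ee_rot: [-180.0, -0.1, 99.5]
force: [-0.1, 1.4, -0.5]
gripper_width: 91.1
```

Run:
```python
from h import *
st=env.state();print(st['time_s'],st['ee_pos'],st['ee_rot'],st['qvel'].round(2))
np.save('st7.npy',np.r_[st['ee_pos'],st['ee_rot']])
cv2.imwrite('pics/w7.png',env.grab_frame('wrist')[:,:,::-1])
cv2.imwrite('pics/t7.png',env.grab_frame('top')[:,:,::-1])
cv2.imwrite('pics/s7.png',env.grab_frame('side')[:,:,::-1])
```

```text
13.975 [ 455.79890707 -169.9955777   198.50464737] [-1.79961163e+02 -6.64903941e-02  9.95429027e+01] [ 1.44 -0.31  0.39  0.03 -0.04 -0.18]
```

View pics/w7.png

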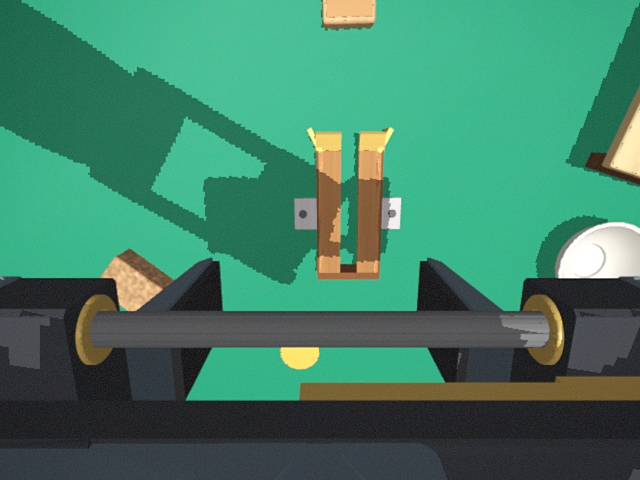

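View pics/s7.png

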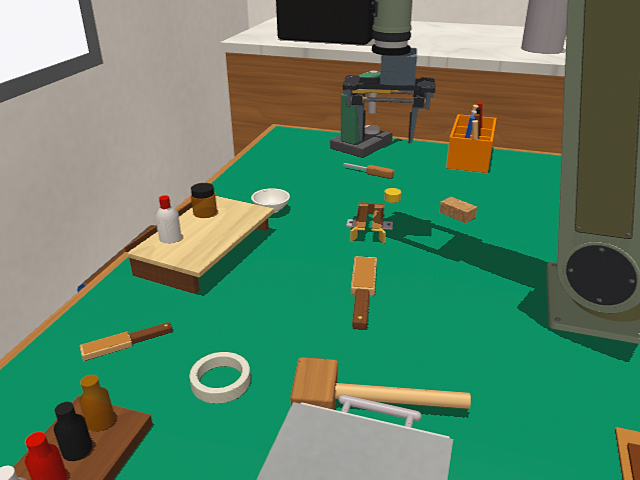

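Run:
```python
import cv2
a=cv2.imread('pics/w7.png')
cv2.imwrite('pics/w7a.png',cv2.resize(a[110:290,280:420],None,fx=3.3,fy=3.3,interpolation=cv2.INTER_CUBIC))
cv2.imwrite('pics/w7b.png',cv2.resize(a[0:50,300:400],None,fx=8,fy=8,interpolation=cv2.INTER_CUBIC))
a=cv2.imread('pics/t7.png')
cv2.imwrite('pics/t7a.png',cv2.resize(a[170:290,200:440],None,fx=3.3,fy=3.3,interpolation=cv2.INTER_CUBIC))
```

```text
(no output)
```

View pics/w7a.png

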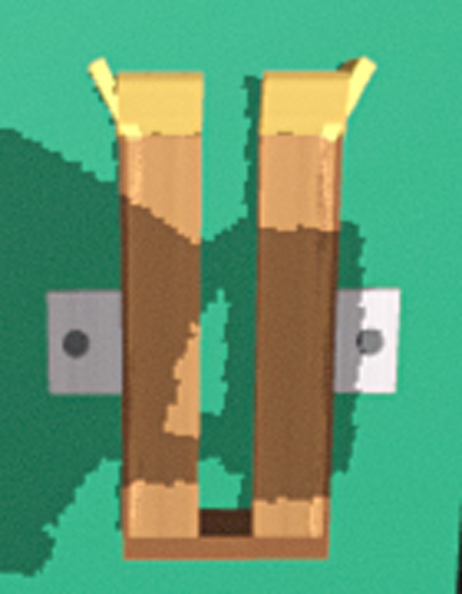

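View pics/w7b.png

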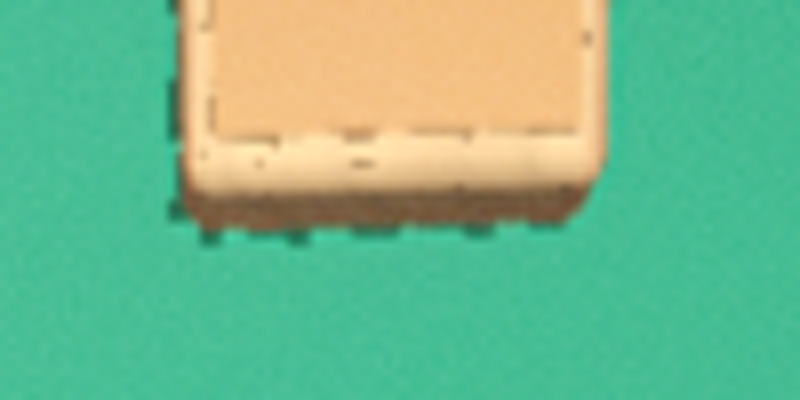

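View pics/t7a.png

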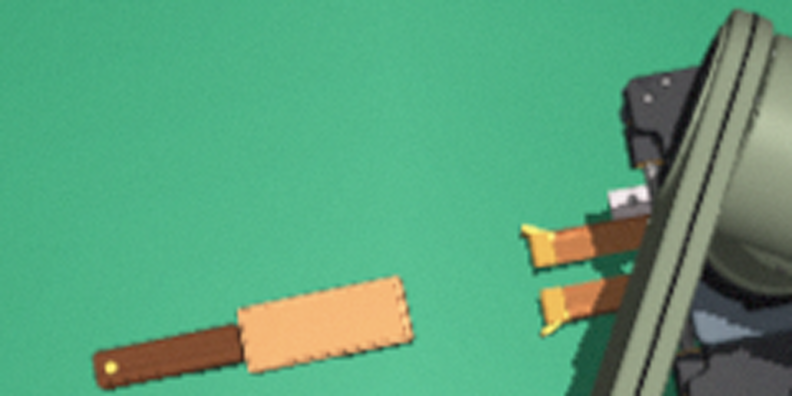

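Run:
```python
from h import *
v=np.load('st7.npy');st={'ee_pos':v[:3],'ee_rot':v[3:]}
f=lambda c:(c[0]/3.3+280,c[1]/3.3+110)
P={}
for n,c in dict(mL=(121,135),mR=(341,135),eL=(125,538),eR=(328,538),sLm=(203,135),sRm=(260,135),sLe=(199,510),sRe=(253,510),lipL=(118,72),lipR=(346,72)).items():
    P[n]=wcast(st,f(c),27)[:2]; print(n,P[n].round(1))
m=(P['mL']+P['mR'])/2;e=(P['eL']+P['eR'])/2
print('mouth',m,'end',e,'len',np.linalg.norm(e-m),'ang',np.degrees(np.arctan2(*(e-m)[::-1])))
a=(P['sLm']+P['sRm'])/2;b=(P['sLe']+P['sRe'])/2
print('slot',a,b,np.degrees(np.arctan2(*(b-a)[::-1])), np.linalg.norm(P['mL']-P['mR']),np.linalg.norm(P['eL']-P['eR']))
L=wcast(st,(322.9,23.7),18);R=wcast(st,(375.9,23.7),18);print('tip',L,R,(L+R)/2,np.linalg.norm(L-R))
# top view: paddle
g=cv2.imread('pics/t7.png');hsv=cv2.cvtColor(g,cv2.COLOR_BGR2HSV)
m_=((hsv[...,0]<30)&(hsv[...,1]>60)).astype(np.uint8)*255
mm=np.zeros_like(m_);mm[240:300,220:330]=m_[240:300,220:330]
c=max(cv2.findContours(mm,0,1)[0],key=cv2.contourArea)
rc=cv2.minAreaRect(c)
for p in cv2.boxPoints(rc): print('pad',p,cast('top',p,18).round(1))
vx,vy,x0,y0=cv2.fitLine(np.argwhere(mm>0)[:,::-1].astype(np.float32),cv2.DIST_L2,0,.01,.01).ravel()
p1=cast('top',(x0-40*vx,y0-40*vy),18);p2=cast('top',(x0+40*vx,y0+40*vy),18);d=(p2-p1);print('axis',p1,p2,np.degrees(np.arctan2(d[1],d[0])))
tp=[(400+200*0,0)]
for nm,c in dict(tipT=(400,278),tipB=(412,340),shT=(238,309),shB=(252,372),buT=(95,355),buB=(102,388),pin=(111,368)).items():
    print(nm,cast('top',(c[0]/3.3+200,c[1]/3.3+170),18).round(1))
for nm,c in dict(lT=(522,228),lB=(545,332),mT=(552,230),mB=(565,325)).items():
    print(nm,cast('top',(c[0]/3.3+200,c[1]/3.3+170),27).round(1))
```

```text
mL [ 443.2 -111.2]
mR [ 500.7 -101.5]
eL [ 462.8 -222.3]
eR [ 520.3 -212.6]
sLm [ 464.6 -107.5]
sRm [ 479.5 -105. ]
sLe [ 482.3 -210.4]
sRe [ 497.5 -207.9]
lipL [439.8 -95.4]
lipR [498.7 -85.5]
mouth [ 471.94070246 -106.31666297] end [ 491.55713691 -217.43214322] len 112.83374695229709 ang -79.98810956258474
slot [ 472.07288201 -106.29442809] [ 489.86351885 -209.1637264 ] -80.18808913478755 58.32619567838112 58.237979108280214
tip [431.32001451  -8.72479235  18.        ] [474.7865635   -1.42134683  18.        ] [453.05328901  -5.07306959  18.        ] 44.07585731414169
pad [226.5769 271.8846] [435.3 205.3  18. ]
pad [321.      253.00003] [473.7  -1.6  18. ]
pad [324.96155 272.8077 ] [430.2  -9.7  18. ]
pad [230.53845 291.6923 ] [392.1 196.2  18. ]
axis [418.53504939 168.56180647  18.        ] [451.6170265   -2.73838416  18.        ] -79.06944158659638
tipT [471.   -2.1  18. ]
tipB [429.7  -9.4  18. ]
shT [451.9 105.7  18. ]
shB [410.1  96.4  18. ]
buT [422.8 200.4  18. ]
buB [401.  195.5  18. ]
pin [414.1 189.7  18. ]
lT [502.  -83.3  27. ]
lB [433.1 -96.7  27. ]
mT [ 500.4 -103.1   27. ]
mB [ 437.5 -109.9   27. ]
```

Call:
play_rows --pt "-5 46 0 0 0" --pt "-5 46 0 0 0" --pt "-5 46 0 0 0" --pt "-5 46 -20 0 0" --pt "-5 46 -25 0 0" --pt "-5 46 -40 0 0" --pt "-3 46 -40 0.4 0" --pt "0 0 0 0 0" --pt "0 0 0 0 0"

```text
time_s: 15.25
ee_pos: [423.3, 152.0, 74.3]
ee_rot: [180.0, 0.0, 100.1]
force: [0.1, 0.2, 0.3]
gripper_width: 91.5
```

Run:
```python
from h import *
st=env.state();print(st['time_s'],st['ee_pos'],st['ee_rot'],st['qvel'].round(2))
np.save('st8.npy',np.r_[st['ee_pos'],st['ee_rot']])
cv2.imwrite('pics/w8.png',env.grab_frame('wrist')[:,:,::-1])
```

```text
15.25 [423.27257718 151.95158887  74.31562197] [1.79960474e+02 1.48278939e-02 1.00084324e+02] [-1.75 -1.18 -0.86 -0.08 -0.    0.12]
```

View pics/w8.png

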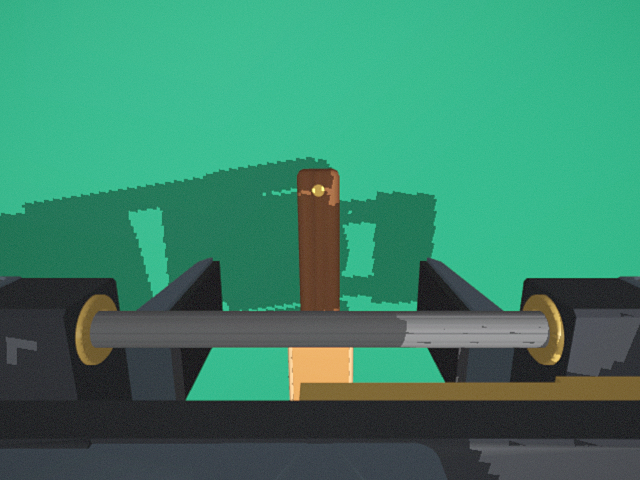

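Call:
play_rows --pt "0 0 -35 0 0" --pt "0 0 -30 0 0" --pt "0 0 -12 0 0" --pt "0 0 -3 0 0" --pt "0 0 0 0 0"

```text
time_s: 15.92
ee_pos: [424.1, 151.5, -5.3]
ee_rot: [179.9, -0.0, 99.9]
force: [0.5, 0.5, 0.4]
gripper_width: 91.4
```

Call:
play_rows --pt "0 0 -1.3 0 1" --pt "0 0 0 0 1" --pt "0 0 0 0 1" --pt "0 0 0 0 1" --pt "0 0 0 0 1" --pt "0 0 0 0 1" --pt "0 0 0 0 1" --pt "0 0 0 0 1" --pt "0 0 0 0 1" --pt "0 0 0 0 1" --pt "0 0 0 0 1" --newtons 30

```text
time_s: 17.3
ee_pos: [423.3, 151.6, -6.8]
ee_rot: [180.0, -0.0, 100.0]
force: [-1.9, -0.7, 5.8]
gripper_width: 25.9
```

Call:
play_rows --pt "0 0 1.2 0 1" --pt "3.6 0.6 0 0 1" --pt "2 -11.5 0 0 1" --pt "2 -11.5 0 0 1" --pt "2 -11.5 0 0 1" --pt "2 -11.5 0 0 1" --pt "2 -11.5 0 0 1" --pt "2 -11.5 0 0 1" --pt "0 0 0 0 1" --pt "0 0 0 0 1"

```text
time_s: 18.55
ee_pos: [438.9, 83.1, -6.2]
ee_rot: [180.0, -0.0, 100.0]
force: [-0.1, 0.6, -1.4]
gripper_width: 25.8
```

Run:
```python
from h import *
st=env.state();print(st['time_s'],st['ee_pos'],st['ee_rot'],st['force'])
a=env.grab_frame('top')[:,:,::-1];cv2.imwrite('pics/t9.png',cv2.resize(a[180:300,260:460],None,fx=4,fy=4,interpolation=cv2.INTER_CUBIC))
a=env.grab_frame('side')[:,:,::-1];cv2.imwrite('pics/s9.png',cv2.resize(a[180:330,300:460],None,fx=4,fy=4,interpolation=cv2.INTER_CUBIC))
```

```text
18.55 [438.86998109  83.12021002  -6.22141888] [ 1.79991380e+02 -6.78928234e-03  9.99611597e+01] [-0.10234676  0.64864143 -1.40710769]
```

View pics/t9.png

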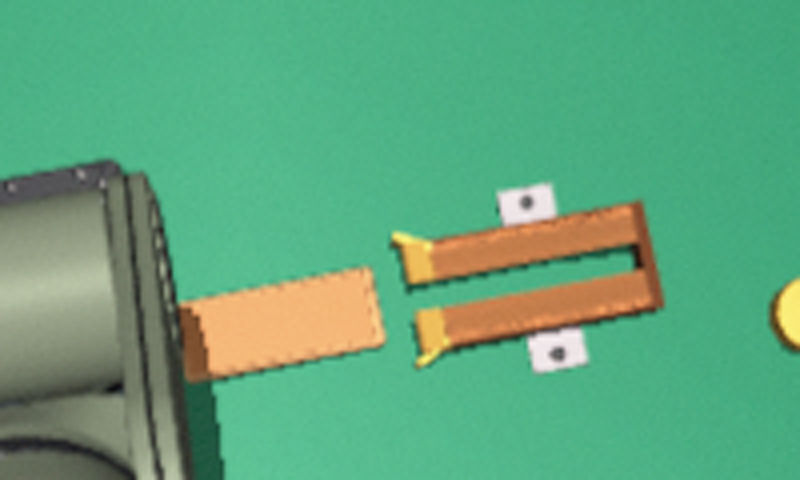

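View pics/s9.png

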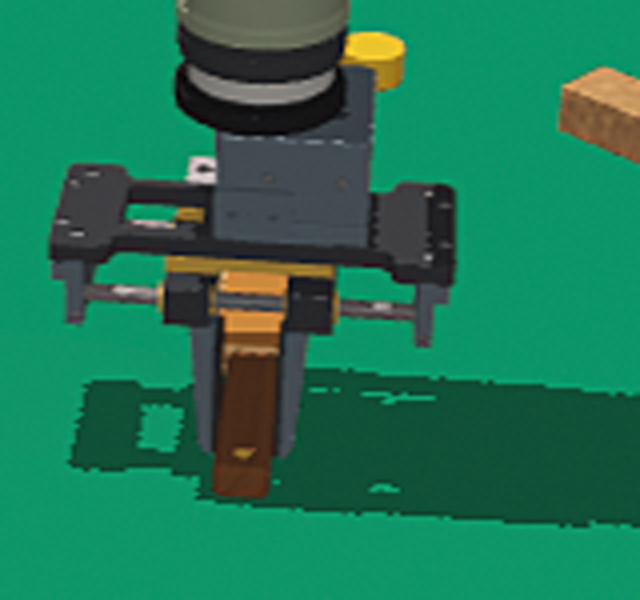

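Run:
```python
from h import *
f=lambda c,z:cast('top',(c[0]/4+260,c[1]/4+180),z)[:2]
t1,t2=f((371,268),18),f((384,345),18); b1,b2=f((180,304),18),f((192,381),18)
tip=(t1+t2)/2;bk=(b1+b2)/2;d=tip-bk
print('tip',tip,'w',np.linalg.norm(t1-t2),np.linalg.norm(b1-b2),'ang',np.degrees(np.arctan2(d[1],d[0])))
m1,m2=f((431,240),27),f((447,349),27);e1,e2=f((640,203),27),f((660,305),27)
s1,s2=f((434,279),27),f((446,307),27);u1,u2=f((634,245),27),f((638,271),27)
for a,b in(((m1+m2)/2,(e1+e2)/2),((s1+s2)/2,(u1+u2)/2)):
    d=b-a;L=np.linalg.norm(d);d/=L;n=np.array([-d[1],d[0]])
    print('mouth',a,'end',b,L,'ang',np.degrees(np.arctan2(d[1],d[0])),'tip along,lat',(tip-a)@d,(tip-a)@n,'back lat',(bk-a)@n)
print(np.linalg.norm(m1-m2),np.linalg.norm(e1-e2))
```

```text
tip [464.69749284 -74.56926249] w 42.82867645111578 42.67117722831415 ang -80.17156566806666
mouth [ 469.90723121 -107.63992797] end [ 490.31322949 -222.88389737] 117.03664917600858 ang -79.95883826035859 tip along,lat -33.47246097244669 0.6361171023763486 back lat 1.031770520689024
mouth [ 470.6127046 -108.2148694] end [ 488.14453895 -215.21216039] 108.4241001569931 ang -80.69459939459827 tip along,lat -34.15931789939132 -0.3969820962960816 back lat -1.3697654594404518
60.01649786736877 56.6872202146264
```

Call:
play_rows --pt "1.4 -7.9 0 0 1" --pt "1.4 -7.9 0 0 1" --pt "1.4 -7.9 0 0 1" --pt "1.4 -7.9 0 0 1" --pt "1.4 -7.9 0 0 1" --pt "1.4 -7.9 0 0 1" --pt "0 0 0 0 1"

```text
time_s: 19.52
ee_pos: [447.4, 35.1, -6.2]
ee_rot: [180.0, -0.0, 99.9]
force: [-0.7, 0.3, -1.5]
gripper_width: 25.8
```

Tip is now about 15 mm past the mouth with no resistance, so I'll go on.

Call:
play_rows --pt "1.4 -7.9 0 0 1" --pt "1.4 -7.9 0 0 1" --pt "1.4 -7.9 0 0 1" --pt "1.4 -7.9 0 0 1" --pt "0 0 0 0 1"

```text
time_s: 20.15
ee_pos: [453.0, 3.5, -6.2]
ee_rot: [180.0, 0.0, 99.9]
force: [-0.4, -0.8, -0.5]
gripper_width: 26.0
```

Run:
```python
from h import *
st=env.state();print(st['time_s'],st['ee_pos'],st['ee_rot'],st['force'],st['torque'])
a=env.grab_frame('top')[:,:,::-1];cv2.imwrite('pics/t10.png',cv2.resize(a[180:300,260:460],None,fx=4,fy=4,interpolation=cv2.INTER_CUBIC))
```

```text
20.15 [453.01821076   3.51640654  -6.23108562] [1.79986601e+02 6.15417569e-04 9.99118031e+01] [-0.4050586  -0.76965692 -0.49768512] [ 0.02915334 -0.08026609 -0.04223651]
```

View pics/t10.png

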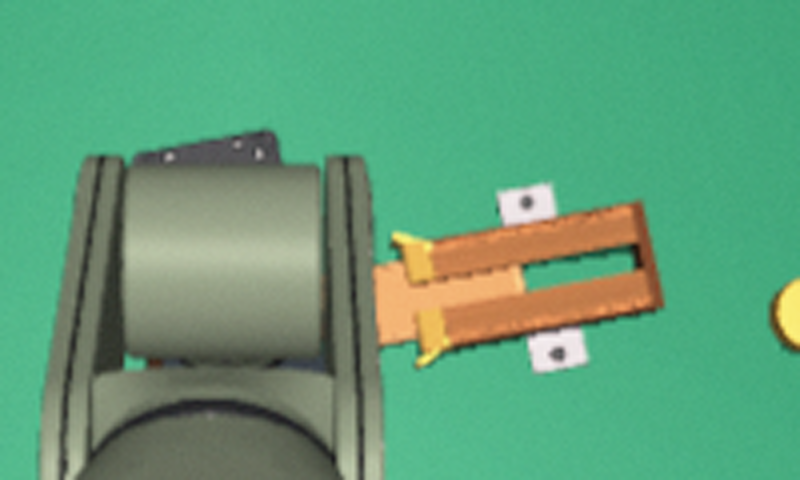

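Call:
play_rows --pt "1.4 -7.9 0 0 1" --pt "1.4 -7.9 0 0 1" --pt "1.4 -7.9 0 0 1" --pt "1.4 -7.9 0 0 1" --pt "1.4 -7.9 0 0 1" --pt "1.4 -7.9 0 0 1" --pt "1.4 -7.9 0 0 1" --pt "0 0 0 0 1"

```text
time_s: 21.2
ee_pos: [462.8, -51.8, -6.2]
ee_rot: [180.0, 0.0, 99.9]
force: [0.0, -0.4, -1.6]
gripper_width: 26.0
```

Call:
play_rows --pt "0.7 -3.9 0 0 1" --pt "0.35 -2 0 0 1" --pt "0.35 -2 0 0 1" --pt "0.2 -1 0 0 1"

```text
time_s: 21.7
ee_pos: [464.1, -59.3, -6.2]
ee_rot: [-180.0, -0.1, 99.9]
force: [0.7, 7.4, -0.2]
gripper_width: 26.1
```

Call:
play_rows --pt "0.2 -1 0 0 1" --pt "0 0 0 0 1"

```text
time_s: 21.95
ee_pos: [464.1, -59.3, -6.3]
ee_rot: [-180.0, -0.2, 99.9]
force: [0.5, 9.1, 0.4]
gripper_width: 25.7
```

Run:
```python
from h import *
st=env.state();print(st['time_s'],st['ee_pos'],st['ee_rot'],st['force'],st['torque'])
a=env.grab_frame('top')[:,:,::-1];cv2.imwrite('pics/t11.png',cv2.resize(a[180:300,260:460],None,fx=4,fy=4,interpolation=cv2.INTER_CUBIC))
```

```text
21.95 [464.09792477 -59.29670547  -6.25636573] [-1.79987385e+02 -1.66002588e-01  9.99034765e+01] [0.51233439 9.13776866 0.36698961] [ 1.62983374 -0.14998965  0.13594475]
```

View pics/t11.png

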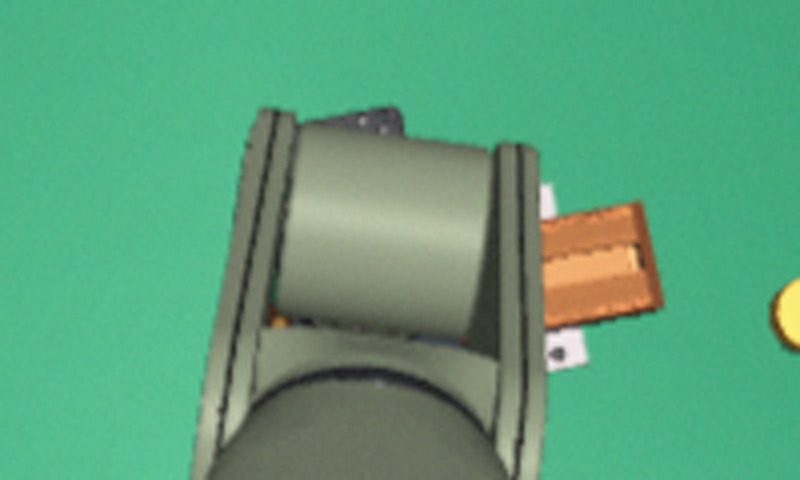

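Call:
play_rows --pt "0 0 -0.5 0 0.8" --pt "0 0 0 0 0.5" --pt "0 0 0 0 0.2" --pt "0 0 0 0 0" --pt "0 0 0 0 0" --pt "0 0 0 0 0" --pt "0 0 0 0 0" --pt "0 0 0 0 0" --pt "0 0 20 0 0" --pt "0 0 40 0 0" --pt "0 0 50 0 0" --pt "0 0 50 0 0" --pt "-5 -30 40 0 0" --pt "0 -50 0 0 0" --pt "0 0 0 0 0" --pt "0 0 0 0 0"

```text
time_s: 24.0
ee_pos: [458.9, -140.7, 192.8]
ee_rot: [-179.9, -0.1, 99.9]
force: [-0.7, -0.5, 0.0]
gripper_width: 91.2
```

Run:
```python
from h import *
st=env.state();print(st['time_s'],st['ee_pos'],st['ee_rot'],st['force'])
np.save('st12.npy',np.r_[st['ee_pos'],st['ee_rot']])
cv2.imwrite('pics/w12.png',env.grab_frame('wrist')[:,:,::-1])
cv2.imwrite('pics/s12.png',env.grab_frame('side')[:,:,::-1])
```

```text
24.0 [ 458.93917976 -140.70451287  192.81185388] [-1.79949988e+02 -6.56377502e-02  9.99304650e+01] [-0.7287656  -0.51711677  0.00498165]
```

View pics/w12.png

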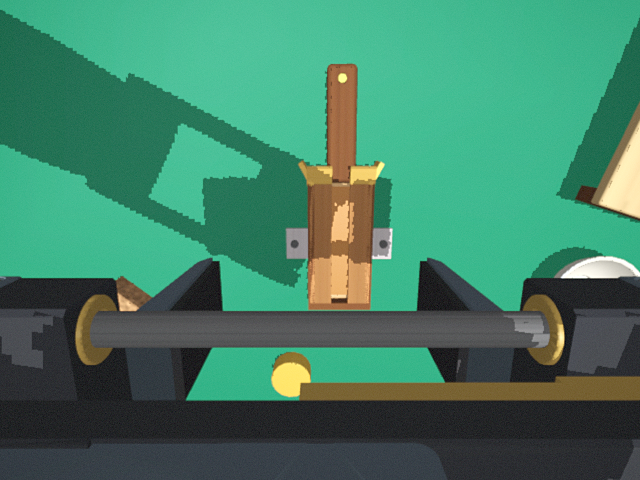

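View pics/s12.png

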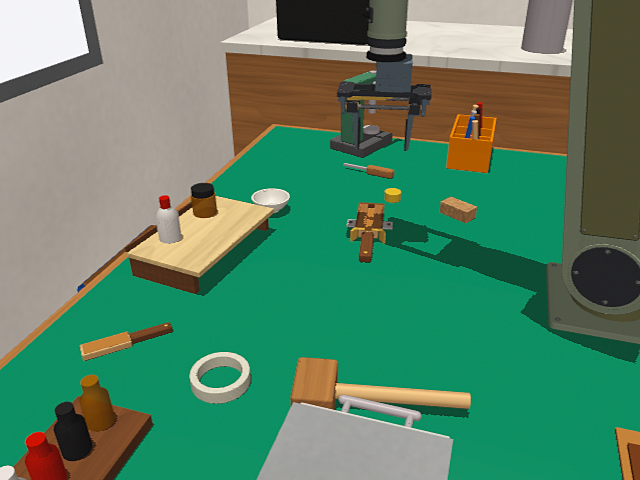

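Run:
```python
from h import *
a=cv2.imread('pics/w12.png');cv2.imwrite('pics/w12a.png',cv2.resize(a[50:320,280:400],None,fx=2.2*2,fy=2.2,interpolation=cv2.INTER_CUBIC))
cv2.imwrite('pics/w12b.png',cv2.resize(a[150:315,290:390],None,fx=3.6,fy=3.6,interpolation=cv2.INTER_CUBIC))
v=np.load('st12.npy');st={'ee_pos':v[:3],'ee_rot':v[3:]}
b=wcast(st,(342,65),18)[:2];pin=wcast(st,(342.5,77.5),18)[:2]
m=(wcast(st,(308,184),27)[:2]+wcast(st,(375,184),27)[:2])/2;e=(wcast(st,(309,309),27)[:2]+wcast(st,(371,309),27)[:2])/2
d=(e-m)/np.linalg.norm(e-m);print(b,pin,m,e,'butt along',(b-m)@d,(b-e)@d,'len',np.linalg.norm(e-m))
```

```text
[454.79592788  -9.1351567 ] [457.03874701 -18.67250142] [ 472.24887665 -105.97802086] [ 493.00378913 -223.02854312] butt along -98.40258691265069 -217.27895610409237 len 118.87636919144168
```

View pics/w12b.png

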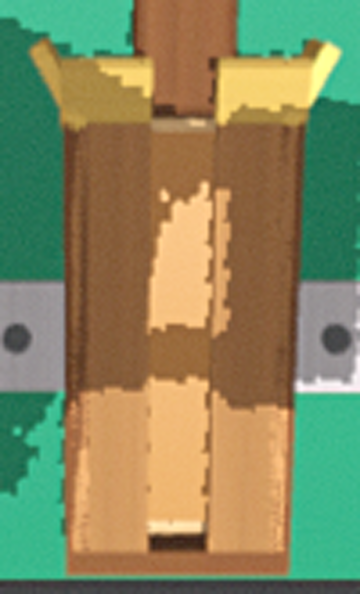

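Run:
```python
from h import *
v=np.load('st12.npy');st={'ee_pos':v[:3],'ee_rot':v[3:]}
m=np.array([472.25,-105.98]);d=np.array([20.75,-117.05]);d/=np.linalg.norm(d)
for n,r,z in (('wall top',303,27),('tip edge(dark start)',298.5,16.5),('tip edge',298.5,18),('bevel light start',295,18),('outer end',309.5,27),('shoulder',182.5,18),('shoulder2',184,18)):
    p=wcast(st,(339.5,r),z)[:2];print(n,((p-m)@d).round(1))
```

```text
wall top 112.7
tip edge(dark start) 112.6
tip edge 111.9
bevel light start 108.3
outer end 119.4
shoulder -0.3
shoulder2 1.0
```

Run:
```python
from h import *
a=cv2.imread('pics/s0.png') if False else cv2.imread('pics/side0.png');b=cv2.imread('pics/s12.png')
for n,(x0,y0,x1,y1) in dict(tape=(185,348,255,405),mallet=(290,355,475,408),bowl=(248,185,293,215),puck=(382,186,404,204),cork=(437,196,480,222),awl=(340,160,397,180)).items():
    print(n,np.abs(a[y0:y1,x0:x1].astype(int)-b[y0:y1,x0:x1]).mean().round(2))
print(env.job_done())
```

```text
tape 3.18
mallet 3.41
bowl 3.3
puck 2.89
cork 2.81
awl 2.85
the job is handed in; nothing more can be done
None
```

The job is done and handed in at about 24 s of the 58 s. The strop paddle is in the dust case, fully home.

I pulled the larger paddle out by its blade, turned it and laid it flat in front of the case, then opened the gripper and moved away. I took it again by the handle and slid it in until it met the back wall with a push of about 9 N. Then I opened the gripper and backed off upward.

**Last checks:**
- **Depth:** the wrist camera puts the blade tip at about 112 mm inside the case, which is 112 mm deep, and the shoulder at the mouth (0 ± 1 mm). The butt measured 98.4 mm out instead of 100 mm, which is within measuring error.
- **Other things:** the side pictures before and after agree at the tape, mallet, bowl, puck, cork and awl, so none of them appear to have moved.
- **Robot:** it was well above everything and touching nothing when I handed in. The highest force I read was about 9 N.

**One disagreement:** the fingertips sit higher than the interface text says, about 7–12 mm behind the TCP, not 14 mm ahead. Because of this my first grasp closed in the air above the blade. The readings showed no contact force, and I mended it by gripping lower.

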